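# Open the masala box past its spring catch

## Task

Open the wooden masala box for cooking: press the sprung brass thumb piece fully down with the fingertips and, holding it down, push the lid past the catch and on until the lid is fully open, then take the hand away. Push only, lift nothing, do not shove the box along the counter, and leave the cups, saucers, strainer and jar as they stand.

Things in the scene. Friction and masses are not known exactly. Their poses are not given: they have to be found in the camera images.
- masala_box: loose dark wooden spice box on rubber feet, 250 mm long (x) by 150 (y), 2.4 kg. Origin: centre of its underside. The lid opens towards its +x. The 60 mm at its -x end is a fixed deck (top 60 mm above the counter) with the brass thumb piece; the lid covers the rest, between side rails 116 mm apart, 68 high. Inside: six closed tins, tops 53 mm above the counter.
- box_lid (a joint): how far the lid is slid open, m: 0 shut, 0.115 fully open against its stop. About 2.5 N of friction; it stays where it is left and cannot be lifted out. While the catch is up the lid moves no more than about 2 mm.
- box_catch (a joint): how far the catch is pressed, m: 0 up, 0.009 fully down on its stop. Spring: 3 N at first, 7 N fully down. Its tooth stands in a slot of the lid, 15 mm past the lid's pushing edge, and frees the lid only from about 0.0075 down. Once the lid has moved 4 mm it keeps the tooth down itself; at about 28 mm the catch springs up again behind it.
- catch_top (a point): centre of the top of the brass thumb piece, a block 28 mm (box x) by 40 mm (box y) on the deck; 71.5 mm above the counter when up, 62.5 fully down. It goes straight down, does not slide along the box, and ends 3 mm short of the shut lid's edge.
- lid_edge (a point): middle of the lid's upright pushing edge (brass-faced, looks to the box's -x, next to the thumb piece), 68 mm above the counter. The edge is 106 mm wide along the box's y, from 56 to 74 mm above the counter, and moves with the lid. The lid is lighter wood, 190 mm long.
- green_jar: closed green plastic jar, 72 mm in diameter, 105 tall, beside the box; origin at the centre of its underside. Bystander.
- strainer: steel tea strainer lying beside the box: bowl 80 mm in diameter, 38 tall, handle reaching 150 mm along its -x; origin at the centre of the bowl's underside. Bystander.
- cup1: white ceramic cup, 68 mm in diameter, 62 tall, handle on its +y, on a saucer on the tray; origin at the centre of its underside. Bystander.
- cup2: the second cup, like cup1. Bystander.
- saucer1: white saucer, 132 mm in diameter, 16 tall, under cup1; origin at the centre of its underside. Bystander.
- saucer2: the second saucer, under cup2. Bystander.

How it is judged:
On the way, in this order (a step that is already met when the one before it is completed fails the run):
1. the catch is pressed down while the lid is still shut (value of joint box_catch above 0.006 m and value of joint box_lid below 0.004 m), for 0.02 s.
2. the lid goes past the catch while the catch is down (value of joint each of box_lid, box_catch above 0.006 m), for 0.02 s.
At the end, for the whole second after the job is handed in: The lid is open by at least 102 of its 115 mm and at rest, the catch has sprung up again behind it, and the box stands flat within 30 mm of where it stood (value of joint box_lid above 0.102 m and value of joint box_catch below 0.002 m and distance of masala_box from where it was at the start of the episode below 0.03 m and angle between masala_box's own z axis and vertical below 0.05 rad and linear speed of masala_box below 0.02 m/s and velocity of joint box_lid below 0.01 m/s); the robot touches nothing.
It fails at once if the box is lifted off the counter or tipped (height (world z) of masala_box above 0.012 m or angle between masala_box's own z axis and vertical above 0.12 rad).
It fails at once if the box is shoved more than 40 mm along the counter (distance of masala_box from where it was at the start of the episode above 0.04 m).
It fails at once if the jar is moved more than 25 mm or tipped (distance of green_jar from where it was at the start of the episode above 0.025 m or angle between green_jar's own z axis and vertical above 0.3 rad).
It fails at once if the strainer is moved more than 25 mm (distance of strainer from where it was at the start of the episode above 0.025 m).
It fails at once if a cup or saucer is moved more than 25 mm or tipped (distance of any of cup1, cup2, saucer1, saucer2 from where it was at the start of the episode above 0.025 m or angle between any of cup1, cup2's own z axis and vertical above 0.3 rad).
It also fails if it takes over 34 s, if anything falls off the work surface, if the arm or the gripper's body presses on something with over 40 N, if the wrist force passes 120 N, or if a joint passes its speed limit or range.

## Robot

A 7-joint arm with a two-finger parallel gripper is mounted at the origin on the work surface. World frame = base frame: x ahead of the robot, y to its left, z up, the work surface at z = 0. Lengths are in m, angles in rad, forces in N, time in s.
With the tool pointing down it reaches from about 0.4 to 0.875 m from the base axis. Payload 19.3 kg.
Tool frame: the origin (TCP) lies at the centre of the arm's flange, where the gripper is bolted on; the fingertips stand 173 mm ahead of it and the grasp point (between the pads) lies 155 mm ahead of it (bot.grip_point_offset is the distance from the TCP to the grasp point, in m); z points along the fingers, x is the direction in which the jaws open and shut, and the axes are right-handed (so a half turn about z gives the same grasp; the last joint's range is limited). The gripper opens to 85 mm and grips with 20 to 120 N. Pads are 22 mm wide; open, the fingers measure 114 mm over their backs; the gripper's body (76 mm by 85 mm) begins 54 mm behind the grasp point. The pads swing forward as they close: fully open they stand 13 mm farther back than shut.
Start: joints at [-1.31, 0.521, -0.036, 1.599, 0.021, 1.021, -0.113], TCP at [0.203, 0.591, 0.405] pointing down, gripper open.
Joint ranges: [-2.91, 2.91], [-0.3, 2.13], [-1.5, 1.42], [0.17, 2.43], [-1.26, 4.41], [0.16, 1.93], [-2.52, 2.52]. Speed limits (rad/s): [1.89, 1.89, 2.39, 2.39, 3.01, 3.01, 3.01].

## Interface

Orientations are given as [roll, pitch, yaw] about the fixed x, y, z axes, in that order (R = Rz(yaw) Ry(pitch) Rx(roll)).
In Python, from workcell import bot gives the robot as it stands.
- The arm moves only by the tool step_arm, never from a script. Its argument "plan" is a list that holds one entry, the list of rows, each a list of 4 numbers: the shift along the world's x, y, z in cm, then the turn about the world's z in rad. A call has 1 to 12 rows; each row is the pose to reach, as a shift and turn from the pose measured when the call began; what a row does not reach only later rows make up. A row lasts 1/12 s, in which the tool goes at most 41.7 mm and 7.16 degrees, less where a joint would pass 70% of its speed; a pose out of reach is approached as far as the arm can. A call with a gripper value outside its range is refused whole. "jaw" is the closure, from 0 (fully open) to 1 (shut), set as the call begins (left out, the last holds). The fingers move at their own pace and stop on an object; "force" is the grip in N (left out, the last holds). Time passes only in rows, so rows that repeat a pose let the fingers close. It gives the time, the measured TCP pose, the force and the opening at its end, in the units of the state.
- bot.observe(): the state, without advancing time (a new reading comes with each control period).
- bot.grab_frame(name): name is "side" or "top"; returns a dict with "pixels" (384x512x3 uint8, blue, green, red), "mtx" (3x3 intrinsics, pixels), "R" (3x3) and "t" (3): a world point X has camera coordinates R X + t. Camera axes: x right, y down, z forward; pixel columns grow to the right and rows downward; lengths in m; the calibration is good to about 2 mm. A picture is of the moment at which its call begins. There is no depth.
- bot.job_done(): hands the job in, once; it reports no verdict.
The state is a dict: "clock": time; "qpos": joint angles; "qd": joint speeds; "joint_efforts": joint torques, N m; "position": TCP position; "tool_rot": TCP orientation; "force": force on the tool from outside, world axes, zero at the start; "moment": the same for the moment, N m; "grip_width": finger opening in m.
Only numpy, scipy, OpenCV 4.12 (cv2) and the standard library are available. Lean on these libraries where they do the work, as an engineer would, in place of code of your own. Each camera call takes 0.05 s, during which the arm holds its last target.

## Working session

There is one attempt and no reset: what is moved stays moved. The work goes in short steps, Python scripts to look and compute and a tool call to move; the robot and the scene stay as the last step left them, time stands still between calls to the robot, and variables do not carry over. Pictures are saved under pics/ and viewed, and the job is handed in when it is done.

Besides the shell and the picture viewer there is one more tool, called after "Request:" as name(argument=value, ...) on one line, values as JSON. step_arm: Moves the arm, as the interface text tells. Its arguments: {"type":"object","properties":{"plan":{"type":"array"},"jaw":{"type":"number"},"force":{"type":"number"}},"required":["plan"]}

```bash
mkdir -p pics; python3 - <<'E'
from workcell import bot
import cv2,pickle
o=bot.observe();print(o)
for n in("side","top"):
    f=bot.grab_frame(n);cv2.imwrite(f"pics/{n}0.png",f["pixels"]);pickle.dump(f,open(f"{n}0.pkl","wb"));print(f["mtx"],f["R"],f["t"])
E
```

```text
{'clock': 0.0, 'qpos': array([-1.31021524,  0.52201073, -0.03636422,  1.59996269,  0.02121776,
        1.02111061, -0.11278902]), 'qd': array([ 0.00124156, -0.00042819,  0.00171433,  0.00020966, -0.0002266 ,
        0.0001255 ,  0.00184875]), 'joint_efforts': array([-5.30194829e-04, -9.27096605e+01,  1.97988577e+00, -3.69933951e+01,
        1.78593665e-02,  8.04752985e-03, -4.50923028e-05]), 'position': array([0.20295262, 0.59099499, 0.40414349]), 'tool_rot': array([3.14151757e+00, 1.10320177e-03, 1.24005660e+00]), 'force': array([-0.20136014,  0.30824575, -0.47801243]), 'moment': array([-0.01463807, -0.01944893, -0.06461529]), 'grip_width': 0.08527711396094964}
[[347.66407103   0.         260.77236033]
 [  0.         347.66407103 192.49851776]
 [  0.           0.           1.        ]] [[ 0.98721775 -0.1585693  -0.01602756]
 [-0.12998711 -0.74289847 -0.65666217]
 [ 0.09221961  0.65035193 -0.75401453]] [-0.57044606 -0.01537374  1.03292618]
[[468.75427241   0.         252.38321386]
 [  0.         468.75427241 198.08047366]
 [  0.           0.           1.        ]] [[-0.00571099 -0.99979959  0.01918753]
 [-0.99656932  0.00410617 -0.08266033]
 [ 0.08256498 -0.01959377 -0.99639305]] [-0.19531599  0.57513554  1.12845307]
```

View pics/side0.png

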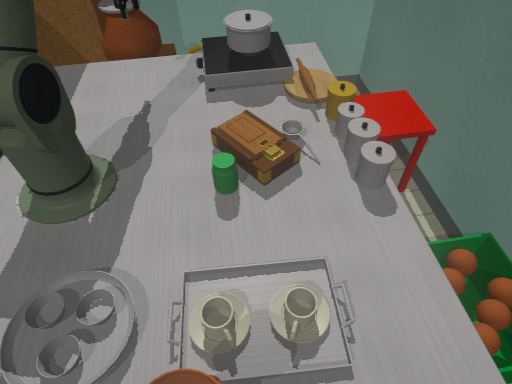

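View pics/top0.png

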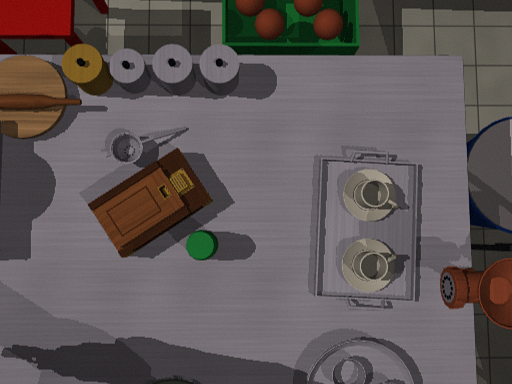

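```bash
python3 - <<'E'
import cv2
a=cv2.imread("pics/top0.png")[115:275,70:240]
b=cv2.imread("pics/side0.png")[100:200,195:325]
cv2.imwrite("pics/t1.png",cv2.resize(a,None,fx=4.5,fy=3.75*1.0,interpolation=2) if 0 else cv2.resize(a,None,fx=3.7,fy=3.7,interpolation=2))
cv2.imwrite("pics/s1.png",cv2.resize(b,None,fx=6,fy=6,interpolation=2))
E
```

```text
(no output)
```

View pics/t1.png

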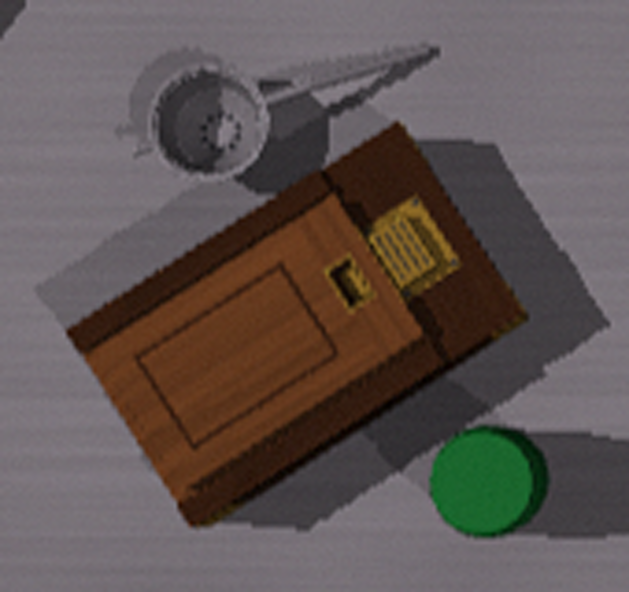

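View pics/s1.png

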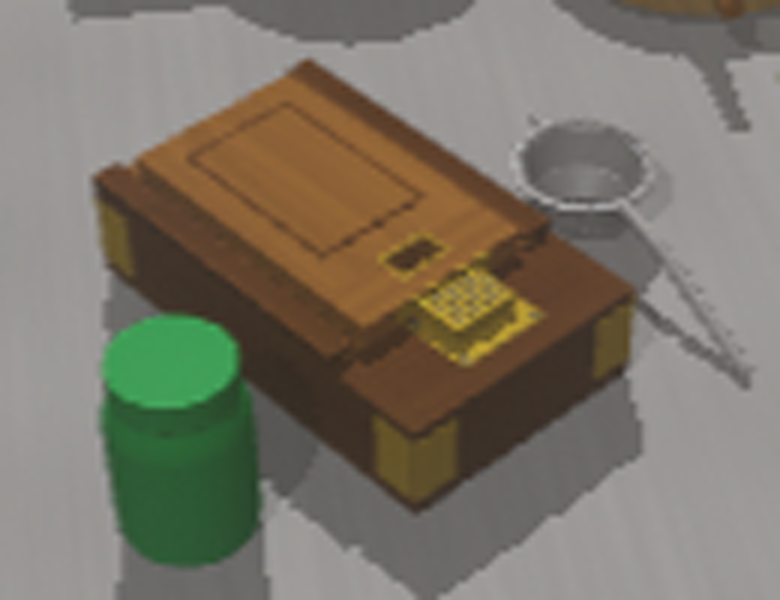

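```bash
cat >h.py <<'E'
import pickle,numpy as np
from scipy.optimize import least_squares
F={n:pickle.load(open(n+"0.pkl","rb")) for n in("side","top")}
def proj(n,X):
    f=F[n];c=f["R"]@np.array(X)+f["t"];p=f["mtx"]@c;return p[:2]/p[2]
def b2w(p,X):
    c,s=np.cos(p[2]),np.sin(p[2]);return np.array([p[0]+c*X[0]-s*X[1],p[1]+s*X[0]+c*X[1],X[2]])
E
python3 - <<'E'
from h import *
T=lambda u,v:(70+(u+.5)/3.7-.5,115+(v+.5)/3.7-.5)
S=lambda u,v:(195+(u+.5)/6-.5,100+(v+.5)/6-.5)
m=.001
obs=[("top",(-125,-75,60),T(398,123)),("top",(-125,75,60),T(526,318)),("top",(125,-75,68),T(68,335)),("top",(125,75,68),T(190,525)),
("side",(-125,75,60),S(415,432)),("side",(-125,-75,60),S(632,295)),("side",(125,-75,68),S(308,62)),("side",(125,75,68),S(97,178))]
r=lambda p:np.concatenate([proj(n,b2w(p,np.array(X)*m))-np.array(q) for n,X,q in obs])
for sel in(obs,obs[:4],obs[4:]):
    rr=lambda p:np.concatenate([proj(n,b2w(p,np.array(X)*m))-np.array(q) for n,X,q in sel])
    s=least_squares(rr,[.6,.2,2.1]);print(s.x,np.round(rr(s.x).reshape(-1,2),1).tolist())
    p=s.x
    print("catch",b2w(p,(-.082,0,.0715)),"edge",b2w(p,(-.065,0,.068)))
    if sel is obs: p0=p;np.save("box.npy",p)
for X in[(-96,-20,71.5),(-96,20,71.5),(-68,20,71.5),(-68,-20,71.5)]:
    w=b2w(p0,np.array(X)*m);t=proj("top",w);q=proj("side",w)
    print(X,((t-[70,115])*3.7).round(),((q-[195,100])*6).round())
# jar top, strainer
def ray(n,px,z):
    f=F[n];d=f["R"].T@np.linalg.inv(f["mtx"])@np.array([*px,1]);C=-f["R"].T@f["t"];return C+d*(z-C[2])/d[2]
print("jar",ray("top",T(490,480),.105),ray("side",S(172,360),.105))
print("strainer bowl",ray("top",T(212,120),.038),"handle end",ray("top",T(435,52),.03))
E
```

```text
[0.56367088 0.04584794 2.14474261] [[0.4, -0.6], [-0.3, -1.2], [-0.8, -1.4], [0.1, 0.9], [-0.9, 1.5], [0.0, -0.2], [-0.2, 0.0], [-1.4, 0.3]]
catch [ 0.6081928  -0.02301278  0.0715    ] edge [ 0.59896264 -0.00873678  0.068     ]
[0.56238166 0.04541236 2.14387885] [[0.6, -0.0], [-0.2, -0.6], [-0.6, -0.9], [0.2, 1.5]]
catch [ 0.60684409 -0.02348679  0.0715    ] edge [ 0.59762627 -0.00920282  0.068     ]
[0.56593913 0.04773723 2.14508518] [[-0.2, 0.9], [0.6, -0.7], [0.3, -0.4], [-0.7, -0.2]]
catch [ 0.61048464 -0.02110824  0.0715    ] edge [ 0.60124959 -0.0068354   0.068     ]
(-96, -20, 71.5) [403. 212.] [510. 296.]
(-96, 20, 71.5) [437. 264.] [451. 334.]
(-68, 20, 71.5) [400. 288.] [412. 306.]
(-68, -20, 71.5) [366. 235.] [471. 268.]
jar [ 0.46268519 -0.08179039  0.105     ] [ 0.46398272 -0.07380764  0.105     ]
strainer bowl [0.69957911 0.10820058 0.038     ] handle end [ 0.74692585 -0.03758048  0.03      ]
```

Request:
step_arm(plan=[[[1,-1.5,0,-0.02],[3,-4.5,0,-0.05],[5,-7.5,0,-0.09],[7,-10.5,0,-0.13],[9,-13.5,0,-0.17],[11,-16.5,0,-0.21],[13,-19.5,0,-0.25],[15,-22.5,0,-0.29],[17,-25.5,0,-0.33],[19,-28.5,0,-0.37],[21,-31.5,0,-0.41],[23,-34.5,0,-0.45]]], jaw=1, force=40)

```text
clock: 1.1
position: [0.4336, 0.2443, 0.4042]
tool_rot: [-3.142, 0.001, 0.788]
force: [1.5, 0.7, 0.8]
grip_width: 0.0001
```

Request:
step_arm(plan=[[[2,-3,0,-0.03],[4,-6,0,-0.06],[6,-9.2,0,-0.09],[8,-12.3,0,-0.12],[10,-15.4,0,-0.15],[12,-18.5,-1,-0.18],[14,-21.5,-3,-0.2],[16,-24.5,-6,-0.214],[17,-26,-9,-0.214],[17.4,-26.7,-11,-0.214],[17.4,-26.7,-12.3,-0.214],[17.4,-26.7,-12.9,-0.214]]])

```text
clock: 2.1
position: [0.607, -0.0226, 0.2732]
tool_rot: [-3.14, 0.004, 0.574]
force: [-0.9, 0.2, 0.6]
grip_width: -0.0002
```

```bash
python3 - <<'E'
from workcell import bot
from h import *
import cv2
o=bot.observe();print(o["position"],o["tool_rot"],o["force"],o["qpos"])
for n in("side","top"):
    f=bot.grab_frame(n);cv2.imwrite(f"pics/{n}2.png",f["pixels"])
    a=f["pixels"]
    a=a[95:205,195:325] if n=="side" else a[110:275,70:240]
    k=5.4 if n=="side" else 3.6
    cv2.imwrite(f"pics/{n}2c.png",cv2.resize(a,None,fx=k,fy=k,interpolation=2))
p=np.load("box.npy");d=o["position"][:2]-p[:2];c,s=np.cos(p[2]),np.sin(p[2]);print("tool in box",c*d[0]+s*d[1],-s*d[0]+c*d[1])
t=[*o["position"][:2],o["position"][2]-.173];print("tip px",(proj("side",t)-[195,95])*5.4,(proj("top",t)-[70,110])*3.6)
E
```

```text
[ 0.6069877  -0.02255649  0.27316175] [-3.14003249  0.00350736  0.57370328] [-0.86043791  0.1846576   0.61686758] [-0.21823385  0.6726039   0.23288539  1.76013001 -0.21478021  0.73755907
  0.69953385]
tool in box -0.08096251543077936 0.0007642527525529644
tip px [412.98323508 257.13450326] [384.02054639 257.44899374]
```

View pics/side2c.png

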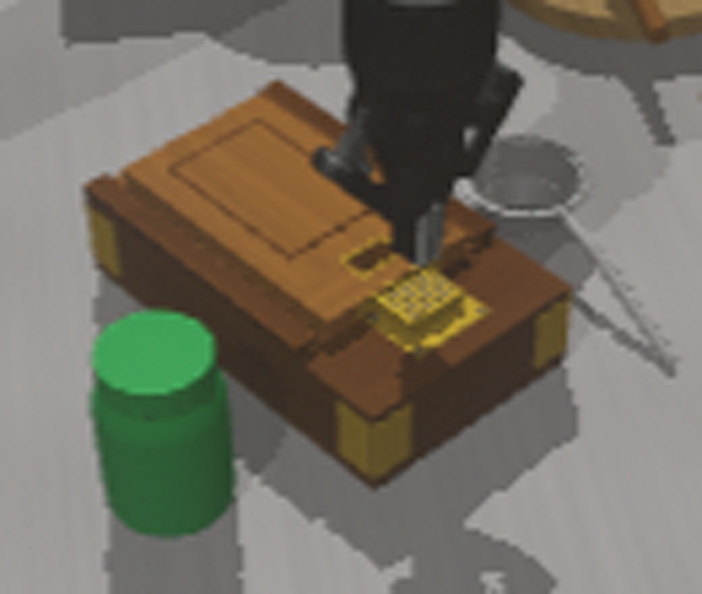

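View pics/top2c.png

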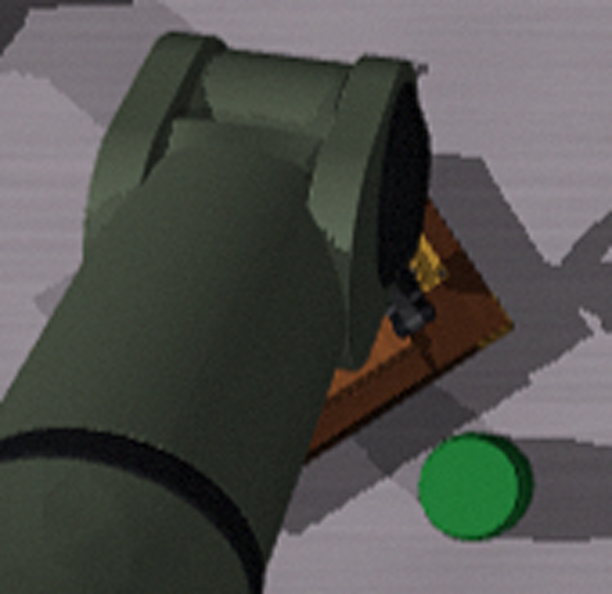

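Request:
step_arm(plan=[[[0.05,-0.1,-0.5,0],[0.05,-0.1,-1,0],[0.05,-0.1,-1.5,0],[0.05,-0.1,-2,0],[0.05,-0.1,-2.3,0],[0.05,-0.1,-2.6,0],[0.05,-0.1,-2.8,0],[0.05,-0.1,-3.0,0],[0.05,-0.1,-3.2,0],[0.05,-0.1,-3.3,0],[0.05,-0.1,-3.3,0],[0.05,-0.1,-3.3,0]]])

```text
clock: 3.2
position: [0.6077, -0.0226, 0.242]
tool_rot: [-3.141, 0.002, 0.575]
force: [-1.4, -1.1, 3.9]
grip_width: -0.0001
```

```bash
cat >look.py <<'E'
from workcell import bot
from h import *
import cv2,sys
o=bot.observe();print(o["clock"],o["position"],o["tool_rot"],o["force"])
f=bot.grab_frame("side");a=f["pixels"][95:205,195:325]
cv2.imwrite(f"pics/side{sys.argv[1]}c.png",cv2.resize(a,None,fx=5.4,fy=5.4,interpolation=2))
p=np.load("box.npy");d=o["position"][:2]-p[:2];c,s=np.cos(p[2]),np.sin(p[2]);print("tool in box",c*d[0]+s*d[1],-s*d[0]+c*d[1])
E
python3 look.py 3
```

```text
3.2 [ 0.60774856 -0.02262722  0.24199708] [-3.14067783e+00  1.70584313e-03  5.75196265e-01] [-1.37204217 -1.12181214  3.92368806]
tool in box -0.08143501779294024 0.00016371362147827445
```

View pics/side3c.png

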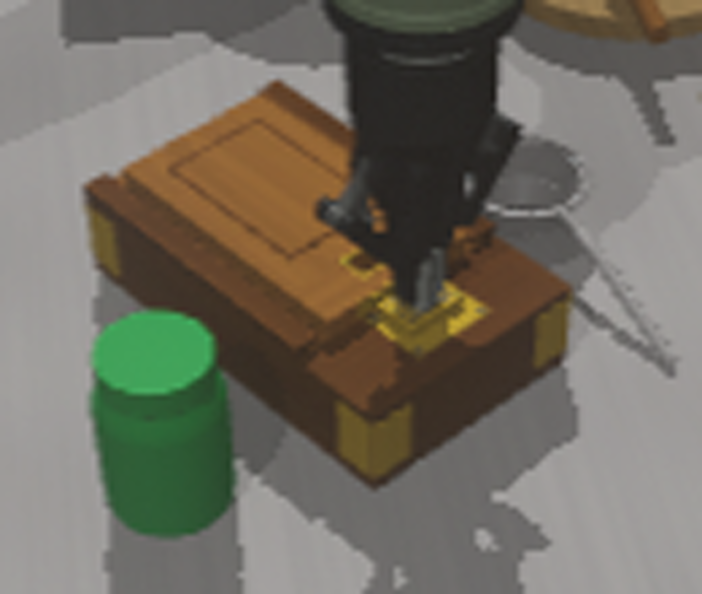

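Request:
step_arm(plan=[[[0,0,-0.2,0],[0,0,-0.4,0],[0,0,-0.6,0],[0,0,-0.8,0],[0,0,-0.9,0],[0,0,-0.9,0]]])

```text
clock: 3.75
position: [0.6082, -0.0229, 0.2354]
tool_rot: [-3.141, -0.0, 0.575]
force: [-13.3, 1.1, 47.7]
grip_width: -0.0005
```

Request:
step_arm(plan=[[[0,0,-0.05,0],[0,0,-0.05,0],[0,0,-0.05,0]]])

```text
clock: 4.0
position: [0.6082, -0.023, 0.2358]
tool_rot: [-3.141, -0.001, 0.575]
force: [-7.5, 1.5, 22.5]
grip_width: 0.0001
```

Request:
step_arm(plan=[[[-0.11,0.17,-0.08,0],[-0.22,0.34,-0.08,0],[-0.33,0.5,-0.08,0],[-0.43,0.67,-0.08,0],[-0.54,0.84,-0.08,0],[-0.65,1.01,-0.08,0],[-0.76,1.18,-0.08,0],[-0.87,1.34,-0.08,0],[-0.98,1.51,-0.08,0]]])

```text
clock: 4.75
position: [0.5995, -0.0094, 0.2359]
tool_rot: [3.138, -0.003, 0.573]
force: [4.2, -9.0, 12.2]
grip_width: -0.0002
```

```bash
python3 look.py 4
```

```text
4.75 [ 0.59946657 -0.00936913  0.23589698] [ 3.13807525 -0.003272    0.57325317] [ 4.20622416 -9.00806213 12.18193037]
tool in box -0.0658046335200346 -7.984796201664784e-05
```

View pics/side4c.png

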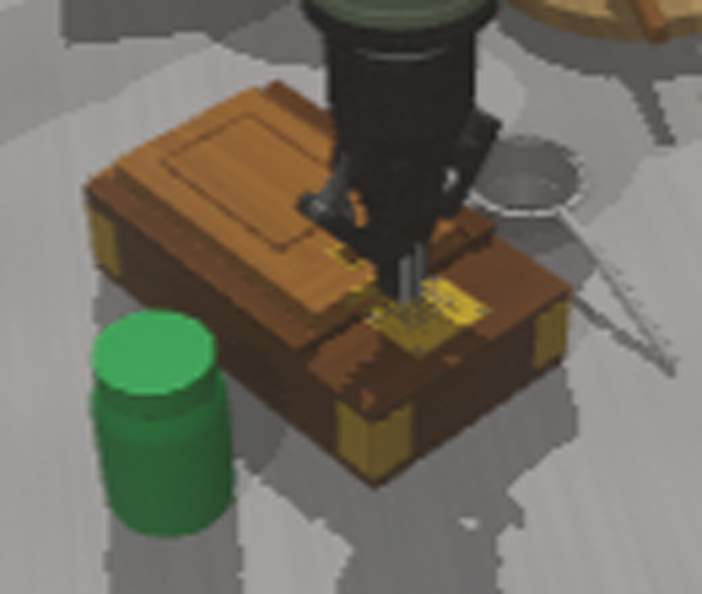

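Request:
step_arm(plan=[[[-0.22,0.34,0,0],[-0.49,0.76,0.05,0],[-0.81,1.26,0.1,0],[-1.14,1.76,0.1,0],[-1.47,2.27,0.1,0],[-1.79,2.77,0.1,0],[-2.12,3.28,0.1,0],[-2.44,3.78,0.1,0],[-2.77,4.28,0.1,0],[-3.1,4.79,0.1,0],[-3.42,5.29,0.1,0],[-3.75,5.8,0.1,0]]])

```text
clock: 5.8
position: [0.5614, 0.0495, 0.2368]
tool_rot: [3.138, -0.003, 0.574]
force: [1.0, -2.4, 0.4]
grip_width: -0.0003
```

```bash
python3 look.py 5
```

```text
5.8 [0.56138722 0.04949719 0.23683306] [ 3.13845081e+00 -2.98285926e-03  5.73607315e-01] [ 1.04470182 -2.39724238  0.44567401]
tool in box 0.004304427333716189 -6.36199531406183e-05
```

View pics/side5c.png

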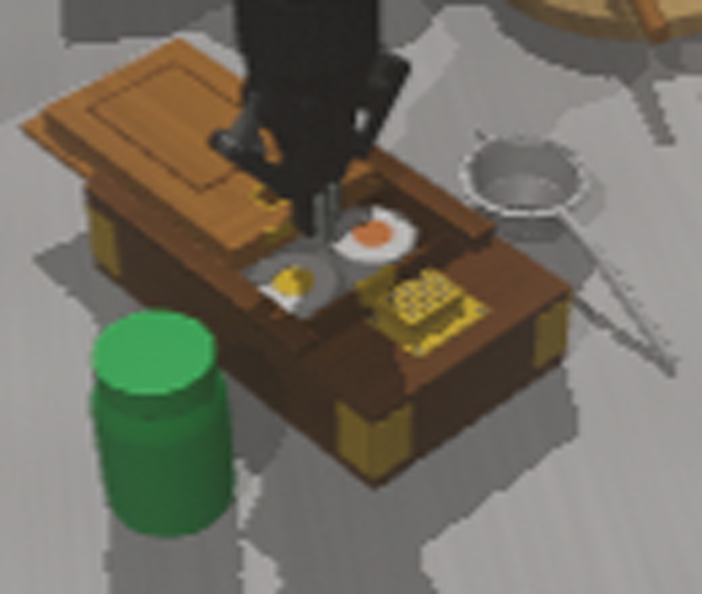

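Request:
step_arm(plan=[[[-0.22,0.34,0,0],[-0.43,0.67,0,0],[-0.65,1.01,0,0],[-0.87,1.34,0,0],[-1.09,1.68,0,0],[-1.25,1.93,0,0],[-1.36,2.1,0,0],[-1.47,2.27,0,0],[-1.52,2.35,0,0]]])

```text
clock: 6.6
position: [0.5455, 0.0743, 0.2367]
tool_rot: [3.139, -0.003, 0.575]
force: [0.5, -2.1, 1.9]
grip_width: 0.0004
```

Request:
step_arm(plan=[[[-0.05,0.08,0,0],[-0.11,0.17,0,0],[-0.16,0.25,0,0],[-0.22,0.34,0,0]]])

```text
clock: 6.93
position: [0.5433, 0.0777, 0.2367]
tool_rot: [3.139, -0.003, 0.575]
force: [0.8, -2.5, 0.6]
grip_width: -0.0003
```

Request:
step_arm(plan=[[[-0.05,0.08,0,0],[-0.11,0.17,0,0],[-0.11,0.17,0,0]]])

```text
clock: 7.18
position: [0.5421, 0.0794, 0.2367]
tool_rot: [3.139, -0.003, 0.575]
force: [1.2, -2.1, 0.2]
grip_width: 0.0002
```

```bash
python3 look.py 6
```

```text
7.1833 [0.542122   0.07939457 0.23670244] [ 3.13926899e+00 -2.56481093e-03  5.74570746e-01] [ 1.19975675 -2.05748893  0.23703271]
tool in box 0.03987124983387758 -0.00011815911365218451
```

View pics/side6c.png

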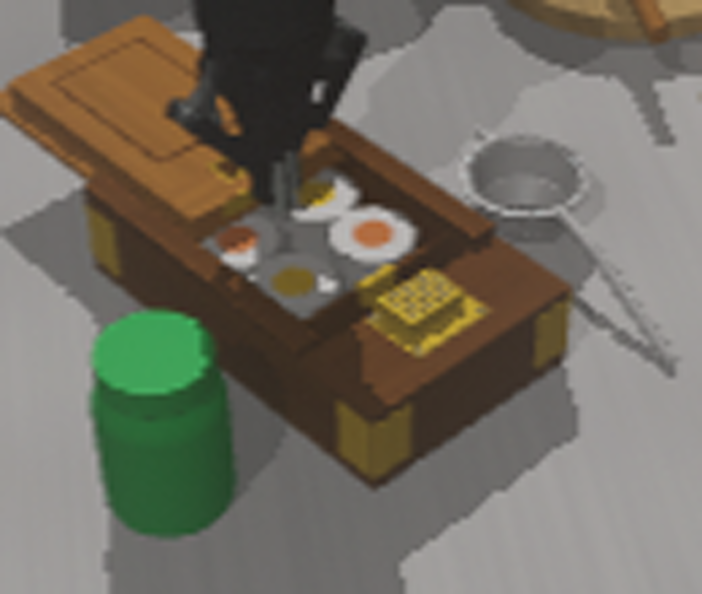

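Request:
step_arm(plan=[[[-0.05,0.08,0,0],[-0.11,0.17,0,0],[-0.16,0.25,0,0],[-0.16,0.25,0,0]]])

```text
clock: 7.57
position: [0.5411, 0.0809, 0.2368]
tool_rot: [3.137, -0.003, 0.574]
force: [4.8, -9.7, -3.8]
grip_width: -0.0002
```

```bash
python3 - <<'E'
from h import *
p=np.load("box.npy")
for d in(95,100,105,110,115):
    print(d,[((proj("side",b2w(p,np.array([-65+d,y,74])*.001))-[195,95])*5.4).round() for y in(53,)],[((proj("side",b2w(p,np.array([125+d,y,74])*.001))-[195,95])*5.4).round() for y in(53,-53)])
E
```

```text
95 [array([209., 239.])] [array([13., 91.]), array([150.,  22.])]
100 [array([203., 235.])] [array([ 8., 87.]), array([145.,  18.])]
105 [array([198., 231.])] [array([ 3., 84.]), array([140.,  15.])]
110 [array([192., 227.])] [array([-2., 80.]), array([135.,  12.])]
115 [array([187., 222.])] [array([-6., 76.]), array([131.,   9.])]
```

Request:
step_arm(plan=[[[0.27,-0.42,0,0],[0.54,-0.84,0,0],[0.8,-1.26,0.5,0],[0.8,-1.26,2,0],[0.8,-1.26,4,0],[0.8,-1.26,7,0],[0.8,-1.26,10,0],[0.8,-1.26,13,0],[0.8,-1.26,16,0],[0.8,-1.26,18,0],[0.8,-1.26,19,0],[0.8,-1.26,19,0]]])

```text
clock: 8.57
position: [0.5493, 0.0681, 0.429]
tool_rot: [3.137, -0.006, 0.574]
force: [0.3, 0.2, -1.1]
grip_width: 0.0003
```

```bash
python3 look.py 7
```

```text
8.5667 [0.549345   0.06812595 0.42899421] [ 3.13678707 -0.00647367  0.57359582] [ 0.3323194   0.19296069 -1.13950367]
tool in box 0.026486534487195852 -6.547982099430576e-05
```

View pics/side7c.png

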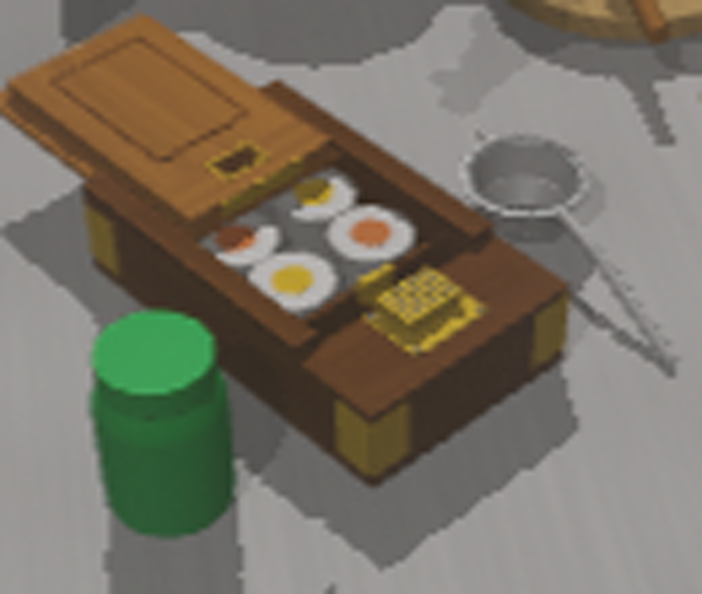

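```bash
python3 -c "
from workcell import bot
print(bot.job_done())"
```

```text
the job is handed in; nothing more can be done
None
```

The masala box is open and handed in at about 8.6 s of the 34 s allowed; no verdict was reported.

I pressed the thumb piece to its stop with the closed fingertips. Holding it down, I pushed the lid past the catch and on to its end stop, then backed off and lifted clear.

**Last checks (side picture and force reading):**
- **Lid:** open about 110–115 mm going by its corner in the picture. The push force rose from about 2.5 N to 11 N at the end, which fits the lid meeting its stop.
- **Catch:** sprung up again behind the lid.
- **Box and bystanders:** the box moved by less than about 3 mm in the picture, and the jar and strainer stand where they did. I did not picture the cups and saucers again, but the arm stayed well away from the tray after the start.
- **Hand:** well clear of the box, with the force reading back near zero.

**Went less cleanly:** the press on the catch briefly reached 48 N at the wrist (limit 120 N), because I commanded it slightly too deep; I eased it to about 22 N before pushing. That is above 40 N, but that limit is for the arm and gripper body, and only the fingertips were in contact. The two cameras also disagreed on the box position by about 4 mm, which caused no trouble.

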